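Squeeze and turn the safety cap off the firelighter canister

TASK

Take the black safety cap off the firelighter canister: squeeze its two side tabs in and, keeping them squeezed, turn the cap anticlockwise until you feel it come up against its stop, then lift it straight off, never forcing the cap on its neck or crushing the tabs. Set it down gently, right way up, in the middle of the flat round dish so that it does not foul the shelf, and leave the other things where they are.

Things in the scene. Friction and masses are not known exactly. Their poses are not given: they have to be found in the camera images.
- canister: Squat pale metal canister, 72 mm in diameter, in a four-pronged holder bolted to the shelf (base plate 100 x 100 x 4 mm), so it cannot move. Origin: centre of the underside on the shelf; z up along the neck's axis. Its shoulder is 85 mm above the origin. The load between cap and canister (pull, twist, side push; all contacts added up) must never pass 45 N.
- lock_ribs (a point): Point on the neck's axis level with the tops of four small lock ribs that stand 6.5 mm above the canister's shoulder, 26 to 31 mm from the axis, one on either side of each tab's foot. They stop the cap from turning either way unless both tabs are pressed in (3 mm, 4 mm to be sure). Fingertips must stay above this height; only the cap stands higher.
- seat (a point): Point on the neck's axis, 86.5 mm above the shelf: where the cap's underside lies when seated. With the tabs in, the cap turns freely anticlockwise seen from above (positive about z) to a sprung stop after 0.43 to 1.29 rad, different each time and not visible. It lifts off only from 0.07 rad before the stop's touch onwards: earlier, hidden lugs catch it after 3 mm of lift.
- cap: Black plastic safety cap, 50 g, loose, held by a bayonet on the neck with 1 mm of sideways play. Origin: centre of its underside; z up; 38.5 mm tall, top 48 mm in diameter. Tabs on its +y and -y sides: flat upright plates 24 mm wide (along x), 7.5 to 34 mm above the origin, 60 mm over both, 50 mm when fully in. At the start its axes are within 0.03 rad of the canister's.
- cap_top (a point): Centre of the cap's top, 38.5 mm above its underside. The stop's spring resists from 0.13 N m at first touch to 0.38 N m after 0.10 rad, where it is rigid; turning on past that soon breaks the 45 N limit. A twist of 0.2 to 0.33 N m tells the stop and is safe; before it the twist stays under about 0.12 N m. Easing back just until the twist fades frees the lift of friction.
- squeeze_point (a point): Point on the cap's axis, 22 mm above its underside, midway between the tabs and near their middle height.
- tab_left (a joint): Travel of the tab on the cap's +y side, m: 0 sprung out, 0.005 fully pressed in. Spring: starts to move at about 3.3 N, 7 N at 3 mm, fully in at 9.8 N. Slides along the cap's y.
- tab_right (a joint): The same for the tab on the cap's -y side. A grip of 14 to 22 N holds both in; the fingers together must never press on the cap and its tabs with more than 80 N (40 N each), or it cracks.
- dish: Flat round white ceramic dish, loose, 250 g, 132 mm over the rim, rim 12 mm high, flat floor 3 mm thick (3 mm above the origin) and 108 mm across. Origin: centre of its underside; z up.
- steamer_lid: Bystander: round bamboo steamer lid, 190 mm in diameter, 38 mm tall; origin centre of underside.
- measuring_cup: Bystander: clear plastic measuring cup with a handle, 84 mm in diameter, 90 mm tall; origin centre of underside.
- grill_pick: Bystander: steel grill pick with a wooden handle, 245 mm long along its x, 12 mm tall; origin underneath, 120 mm from the handle end.
- chopstick_rest: Bystander: white ceramic chopstick rest, 50 x 18 x 12 mm; origin centre of underside.
- tongs: Bystander: steel tongs lying flat, 265 mm long along x, 16 mm tall; origin underneath, near the middle.
- salt_jar: Bystander: closed jar, 60 mm in diameter, 100 mm tall; origin centre of underside.
- sauce_bowl: Bystander: deep round earthenware bowl, 100 mm in diameter, 40 mm tall; origin centre of underside.
Mind the look-alikes: they are no part of the job. Leave any blue look-alike of the canister alone.

How it is judged:
By the outcome, as a careful person would: the job done as asked, in the order asked, and still so for the second after the job is handed in, with the robot touching nothing.
It also fails if it takes over 69 s, if anything falls off the work surface, if the arm or the gripper's body presses on something with over 40 N, if the wrist force passes 120 N, or if a joint passes its speed limit or range.

ROBOT

A 7-joint arm with a two-finger parallel gripper is mounted at the origin on the work surface. World frame = base frame: x ahead of the robot, y to its left, z up, the work surface at z = 0. Lengths are in m, angles in rad, forces in N, time in s.
With the tool pointing down it reaches from about 0.4 to 0.85 m from the base axis. Payload 10.4 kg.
Tool frame: the origin (TCP) lies midway between the tips of the shut fingers; the grasp point (between the pads) lies 19 mm behind it; z points along the fingers, y is the line along which they close (so a half turn about z gives the same grasp; the last joint's range is limited). The gripper opens to 87 mm and grips with 3 to 60 N. Pads are 19 mm wide; open, the fingers measure 117 mm over their backs; the gripper's body (75 mm by 190 mm) begins 51 mm behind the grasp point.
Start: joints at [1.123, 0.332, -0.065, 1.46, 0.022, 1.35, -0.088], TCP at [0.258, -0.569, 0.223] pointing down, gripper open.
Joint ranges: [-2.6, 2.6], [-0.5, 2.12], [-1.47, 1.34], [0.16, 2.42], [-1.27, 4.41], [0.06, 2.06], [-2.6, 2.6]. Speed limits (rad/s): [2.22, 2.22, 2.79, 2.79, 3.14, 3.14, 3.14].

INTERFACE

Orientations are given as a unit quaternion [x, y, z, w].
In Python, from bench import sensors, eyes, order gives the robot as it stands.
- The arm moves only by the tool arm_command, never from a script. Its argument "steps" is a list of rows, each an object with "rot": the turn, a rotation vector about the world's x, y, z in degrees, a list of three; "slide": the shift along the world's x, y, z in m, a list of three; "grip": the opening, from 0 (shut) to 1 (fully open). A call has exactly 8 rows; each row shifts and turns the commanded pose from where the row before left it; what a row does not reach is not made up. A row lasts 1/8 s, in which the tool goes at most 62.5 mm and 10.7 degrees, less where a joint would pass 70% of its speed; a pose out of reach is approached as far as the arm can. A call with a gripper value outside its range is refused whole. The fingers move at their own pace and stop on an object; "newtons" is the grip in N (left out, the last holds). Time passes only in rows, so rows that do not move let the fingers close, or fill a call up. It gives the time, the measured TCP pose, the force, the opening and the grip force at its end, in the units of the state.
- sensors.read_state(): the state, without advancing time (a new reading comes with each control period).
- eyes.camera(name): name is "scene" or "top" or "wrist"; returns a dict with "pixels" (480x640x3 uint8, red, green, blue), "intrinsics" (3x3 intrinsics, pixels), "pose" (4x4, takes a point from camera to world coordinates). Camera axes: x right, y down, z forward; pixel columns grow to the right and rows downward; lengths in m; the calibration is good to about 2 mm. A picture is of the moment at which its call begins. There is no depth.
- order.close_job(): hands the job in; it is judged then, once.
Trained networks look in a picture, given as the dict that the camera call returned (one of the last four; its "shot" number tells which), for a name from the list of things; names that differ only in an ending like _2 or _b are one class to them, and where a whole thing is asked for, a point or a joint stands for the part that bears it (a point fixed in the world has none). Each returns a list of dicts, best first, with "conf" (0 to 1); they miss things now and then, are a little off and sometimes report something else, mostly with a low value. They report only what shows in the picture. A call takes as long as a camera call. They do not tell look-alikes from the thing itself.
- eyes.look_for(name, picture): "bbox" ([left, top, right, bottom] in pixels, round what is visible of it).
The state is a dict: "time": time; "joint_positions": joint angles; "joint_vel": joint speeds; "joint_torque": joint torques, N m; "ee_pos": TCP position; "eef_rot": TCP orientation; "ft_force": force on the tool from outside, world axes, zero at the start; "torque": the same for the moment, N m; "width": finger opening in m; "grip_force": force on a finger pad.
Only numpy, scipy, OpenCV 4.12 (cv2) and the standard library are available. Lean on these libraries where they do the work, as an engineer would, in place of code of your own. Each camera call takes 0.05 s, during which the arm holds its last target. There are 200 camera calls.

## Working session

There is one attempt and no reset: what is moved stays moved. The work goes in short steps, Python scripts to look and compute and a tool call to move; the robot and the scene stay as the last step left them, time stands still between calls to the robot, and variables do not carry over. Pictures are saved under pics/ and viewed, at most 10 in all, crops included, and the job is handed in when it is done.

Besides the shell and the picture viewer there is one more tool, called after "Request:" as name(argument=value, ...), one argument or row to a line, values as JSON. arm_command: Moves the arm, as the interface text tells. Its arguments: {"type":"object","properties":{"steps":{"type":"array","items":{"type":"object","properties":{"rot":{"type":"array","items":{"type":"number"}},"slide":{"type":"array","items":{"type":"number"}},"grip":{"type":"number"}}}},"newtons":{"type":"number"}},"required":["steps"]}

```bash
mkdir -p pics
cat > h.py <<'E'
import numpy as np, cv2
from bench import sensors, eyes, order
def px(p, uv, z):
    K=np.array(p["intrinsics"]);T=np.array(p["pose"])
    d=T[:3,:3]@np.linalg.solve(K,[uv[0],uv[1],1.]);o=T[:3,3]
    return o+d*(z-o[2])/d[2]
def proj(p,X):
    K=np.array(p["intrinsics"]);T=np.array(p["pose"])
    c=T[:3,:3].T@(np.array(X)-T[:3,3]);q=K@c;return q[:2]/q[2]
def save(p,n): cv2.imwrite(f"pics/{n}.png",p["pixels"][:,:,::-1])
E
python3 - <<'E'
from h import *
np.set_printoptions(precision=4,suppress=True)
for c in ["top","scene"]:
    p=eyes.camera(c);save(p,c+"0");print(c,np.array(p["pose"]),np.array(p["intrinsics"])[0])
    for n in ["cap","canister","dish"]:
        for r in eyes.look_for(n,p)[:3]:
            b=np.array(r["bbox"]);print(n,r["conf"],b,px(p,((b[0]+b[2])/2,(b[1]+b[3])/2),{"cap":.12,"canister":.06,"dish":.01}[n]))
print(sensors.read_state())
E
```

```text
top [[-0.0177 -0.9829  0.1831  0.3227]
 [-0.9995  0.0225  0.0241 -0.0147]
 [-0.0278 -0.1826 -0.9828  1.1594]
 [ 0.      0.      0.      1.    ]] [520.3076   0.     312.9203]
cap 0.71 [214.3 238.2 245.1 262.2] [0.4939 0.1804 0.12  ]
cap 0.62 [463.4 132.2 515.6 182.6] [ 0.6766 -0.3581  0.12  ]
cap 0.35 [485.3 230.3 532.8 274.6] [ 0.4768 -0.3811  0.12  ]
canister 0.84 [171.4 350.5 231.5 415.7] [0.2283 0.2468 0.06  ]
canister 0.56 [209.7 226.4 270.8 284.3] [0.492  0.1688 0.06  ]
canister 0.37 [217.7 236.7 242.2 260. ] [0.5078 0.1912 0.06  ]
dish 0.61 [380.7 179.3 439.2 238.5] [ 0.5974 -0.2069  0.01  ]
scene [[ 0.5304  0.651  -0.543   1.0079]
 [ 0.8477 -0.4005  0.3479 -0.3104]
 [ 0.009  -0.6448 -0.7643  0.8174]
 [ 0.      0.      0.      1.    ]] [433.2126   0.     327.8793]
cap 0.82 [378.7 205.  401.2 234.2] [0.519  0.1659 0.12  ]
canister 0.98 [330.1 132.5 370.3 189. ] [0.2415 0.2496 0.06  ]
canister 0.67 [355.  216.8 408.3 266.1] [0.5227 0.148  0.06  ]
dish 0.63 [226.7 328.3 291.4 386.4] [ 0.6087 -0.2145  0.01  ]
{'time': 0.4, 'joint_positions': array([ 1.1234,  0.3323, -0.0647,  1.4602,  0.0216,  1.3499, -0.0885]), 'joint_vel': array([ 0.0003, -0.0011, -0.0009, -0.0028,  0.0014, -0.0005, -0.0005]), 'joint_torque': array([ -0.0001, -62.2363,   0.0247, -38.9672,  -0.0612,   0.0335,
         0.    ]), 'ee_pos': array([ 0.2576, -0.5694,  0.2225]), 'eef_rot': array([ 0.9775,  0.2108, -0.    , -0.    ]), 'ft_force': array([-0.7599,  0.121 ,  0.0768]), 'torque': array([-0.0063, -0.0246,  0.0258]), 'grip_force': 0.0, 'width': 0.08680257135639949}
```

View pics/top0.png

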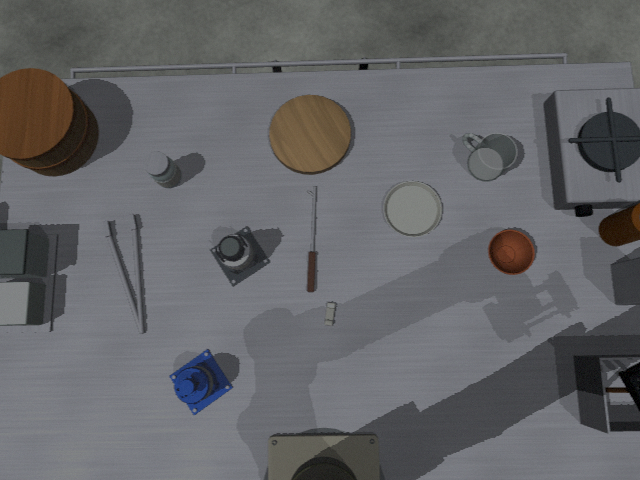

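View pics/scene0.png

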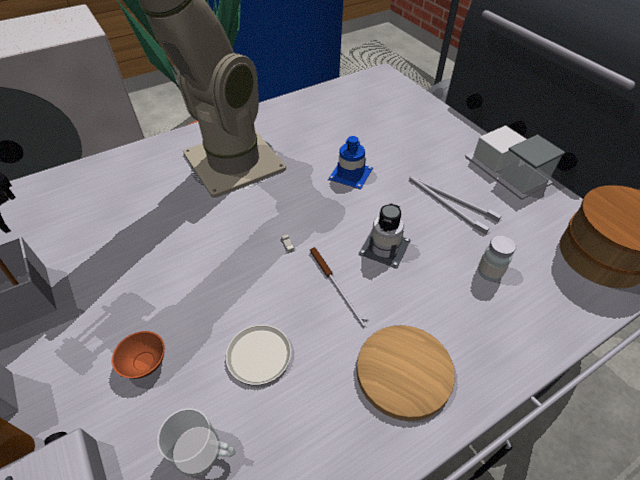

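The top view shows the canister with the black cap at about (238,250) and its plate turned by roughly 35°. The dish is at (413,208), and the blue look-alike at (200,383) is to be left alone. I'm moving over the canister for a closer look.

Request:
arm_command(
  steps=[
    {"slide":[0.016,0.045,0.02],"grip":1},
    {"slide":[0.016,0.045,0.02],"grip":1},
    {"slide":[0.016,0.045,0.02],"grip":1},
    {"slide":[0.016,0.045,0.02],"grip":1},
    {"slide":[0.016,0.045,0],"grip":1},
    {"slide":[0.016,0.045,0],"grip":1},
    {"slide":[0.016,0.045,0],"grip":1},
    {"slide":[0.016,0.045,0],"grip":1},
  ],
)

```text
schema error: expected keys rot, slide, grip
```

Request:
arm_command(
  steps=[
    {"slide":[0.014,0.045,0],"grip":1},
    {"slide":[0.014,0.045,0],"grip":1},
    {"slide":[0.014,0.045,0],"grip":1},
    {"slide":[0.014,0.045,0],"grip":1},
    {"slide":[0.014,0.045,0],"grip":1},
    {"slide":[0.014,0.045,0],"grip":1},
    {"slide":[0.014,0.045,0],"grip":1},
    {"slide":[0.014,0.045,0],"grip":1},
  ],
)

```text
schema error: expected keys rot, slide, grip
```

Run:
```python
from h import *
np.set_printoptions(precision=4,suppress=True)
p=eyes.camera("wrist");save(p,"w1");print(np.array(p["pose"]),np.array(p["intrinsics"]))
for n in ["cap","canister","tab_left","cap_top"]:
    for r in eyes.look_for(n,p)[:2]:
        b=np.array(r["bbox"]);print(n,r["conf"],b,px(p,((b[0]+b[2])/2,(b[1]+b[3])/2),.125))
s=sensors.read_state();print(s["time"],s["ee_pos"],s["eef_rot"],s["joint_positions"])
```

```text
[[ 0.4124 -0.8739 -0.2574  0.3294]
 [-0.911  -0.3954 -0.1173 -0.5379]
 [ 0.0008  0.2829 -0.9592  0.3833]
 [ 0.      0.      0.      1.    ]] [[375.1644   0.     324.2659]
 [  0.     375.1644 235.6414]
 [  0.       0.       1.    ]]
0.65 [ 0.2576 -0.5694  0.2226] [0.9775 0.2108 0.     0.    ] [ 1.1234  0.3322 -0.0647  1.4601  0.0216  1.3499 -0.0885]
```

View pics/w1.png

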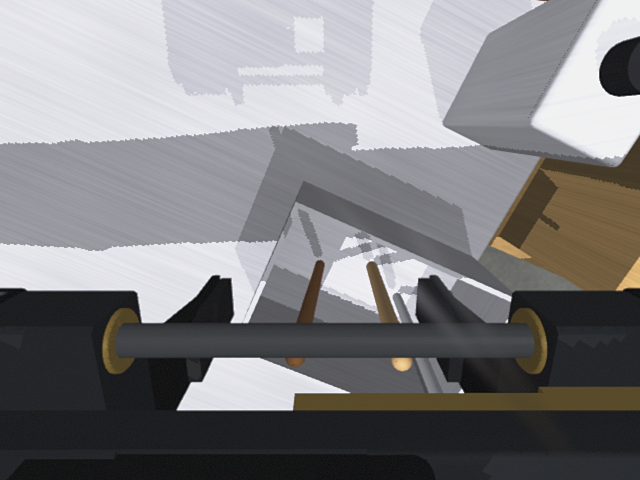

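Request:
arm_command(
  steps=[
    {"rot":[0,0,0],"slide":[0.01,0.02,0.03],"grip":1},
    {"rot":[0,0,0],"slide":[0.016,0.045,0.03],"grip":1},
    {"rot":[0,0,0],"slide":[0.016,0.045,0.02],"grip":1},
    {"rot":[0,0,0],"slide":[0.016,0.045,0.01],"grip":1},
    {"rot":[0,0,0],"slide":[0.016,0.045,0],"grip":1},
    {"rot":[0,0,0],"slide":[0.016,0.045,0],"grip":1},
    {"rot":[0,0,0],"slide":[0.016,0.045,0],"grip":1},
    {"rot":[0,0,0],"slide":[0.016,0.045,0],"grip":1},
  ],
)

```text
time: 1.65
ee_pos: [0.3799, -0.2329, 0.3128]
eef_rot: [0.978, 0.211, 0.0, 0.0]
ft_force: [0.4, -1.2, 0.3]
width: 0.0875
grip_force: 0.0
```

Request:
arm_command(
  steps=[
    {"rot":[0,0,0],"slide":[0.015,0.048,0],"grip":1},
    {"rot":[0,0,0],"slide":[0.015,0.048,0],"grip":1},
    {"rot":[0,0,0],"slide":[0.015,0.048,0],"grip":1},
    {"rot":[0,0,0],"slide":[0.015,0.048,0],"grip":1},
    {"rot":[0,0,0],"slide":[0.015,0.048,0],"grip":1},
    {"rot":[0,0,0],"slide":[0.015,0.048,0],"grip":1},
    {"rot":[0,0,0],"slide":[0.015,0.048,0],"grip":1},
    {"rot":[0,0,0],"slide":[0,0.04,0],"grip":1},
  ],
)

```text
time: 2.65
ee_pos: [0.4849, 0.1434, 0.3125]
eef_rot: [0.977, 0.211, 0.0, -0.0]
ft_force: [-0.4, 0.7, -0.4]
width: 0.0871
grip_force: 0.0
```

Run:
```python
from h import *
np.set_printoptions(precision=4,suppress=True)
p=eyes.camera("wrist");save(p,"w2");print(np.array(p["pose"]))
for n in ["cap","canister","tab_left","cap_top"]:
    for r in eyes.look_for(n,p)[:2]:
        b=np.array(r["bbox"]);print(n,r["conf"],b,px(p,((b[0]+b[2])/2,(b[1]+b[3])/2),.125))
s=sensors.read_state();print(s["time"],s["ee_pos"],s["eef_rot"],s["joint_positions"])
```

```text
[[ 0.4128 -0.8738 -0.2571  0.5567]
 [-0.9108 -0.3959 -0.1169  0.1748]
 [ 0.0003  0.2825 -0.9593  0.4735]
 [ 0.      0.      0.      1.    ]]
cap 0.66 [381.8 299.4 415.9 323.5] [0.4209 0.0288 0.125 ]
cap 0.64 [265.6 149.8 329.1 205.3] [0.5041 0.1782 0.125 ]
canister 0.59 [255.4 120.8 347.5 211.9] [0.515  0.1788 0.125 ]
canister 0.59 [139.2 281.5 197.1 324.5] [0.332 0.248 0.125]
tab_left 0.69 [265.2 150.2 329.7 206.8] [0.5033 0.1777 0.125 ]
tab_left 0.49 [263.1 167.5 276.6 195.2] [0.4903 0.2    0.125 ]
cap_top 0.65 [265.1 147.9 326.1 203.8] [0.5048 0.1803 0.125 ]
2.9 [0.4847 0.1408 0.3125] [ 0.9776  0.2106 -0.0001  0.0003] [ 0.4077  0.0917 -0.8242  1.5882  0.068   1.4915 -1.5662]
```

View pics/w2.png

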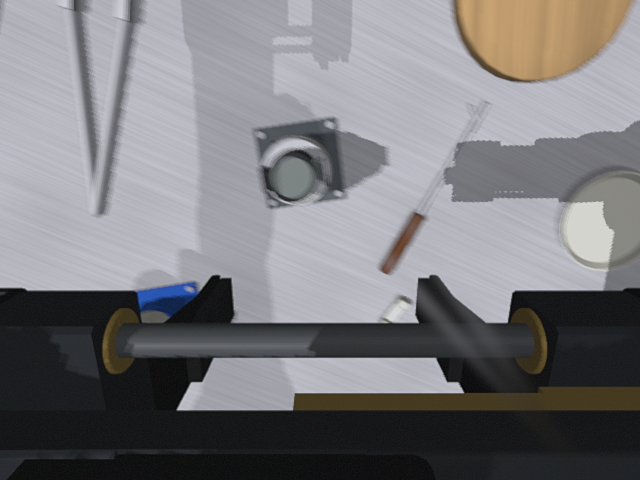

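Run:
```python
import cv2
im=cv2.imread("pics/w2.png")[110:220,235:365]
im=cv2.convertScaleAbs(im,alpha=1.3,beta=20)
cv2.imwrite("pics/w2c.png",cv2.resize(im,None,fx=5,fy=5,interpolation=cv2.INTER_CUBIC))
```

```text
(no output)
```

View pics/w2c.png

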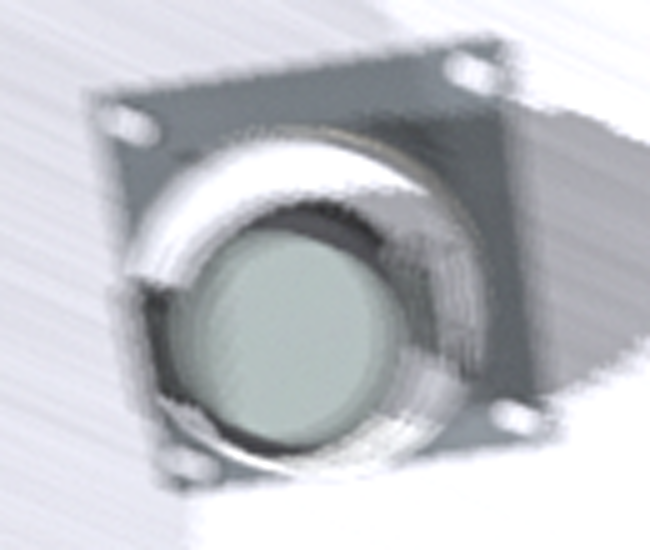

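Run:
```python
from h import *
np.set_printoptions(precision=4,suppress=True)
p=eyes.camera("wrist")
c=[(252.6,128.4),(336.6,117.6),(346,197),(269,208.4)]
w=np.array([px(p,q,.004)[:2] for q in c]);print(w,w.mean(0))
for i in range(4):
    d=w[(i+1)%4]-w[i];print(np.linalg.norm(d),np.degrees(np.arctan2(d[1],d[0])))
print(px(p,(293.5,177.6),.125))
# radius check
print(px(p,(235+192/5,110+68),.125),px(p,(235+388/5,110+65),.125))
s=eyes.camera("scene")
for r in eyes.look_for("cap_top",s)[:2]: print(r)
t=eyes.camera("top")
for r in eyes.look_for("cap_top",t)[:2]: print(r)
for im,n in((s,"s"),(t,"t")):
    print(n,proj(im,[.505,.172,.125]))
    
a=cv2.resize(t["pixels"][220:295,200:280],None,fx=5,fy=5,interpolation=2)
b=cv2.resize(s["pixels"][195:270,350:420],None,fx=5,fy=5,interpolation=2)
cv2.imwrite("pics/ts.png",np.hstack([a,b])[:,:,::-1])
```

```text
[[0.5176 0.2486]
 [0.5705 0.1617]
 [0.4883 0.1106]
 [0.4345 0.1939]] [0.5027 0.1787]
0.10167143455317636 -58.66844679748796
0.09675780207384362 -148.07208523285973
0.09917840770655564 122.85455025873631
0.09945139362625031 33.36864484535837
[0.5023 0.1785 0.125 ]
[0.4943 0.1954 0.125 ] [0.5118 0.1634 0.125 ]
s [388.5702 213.1542]
t [233.4406 244.2856]
```

View pics/ts.png

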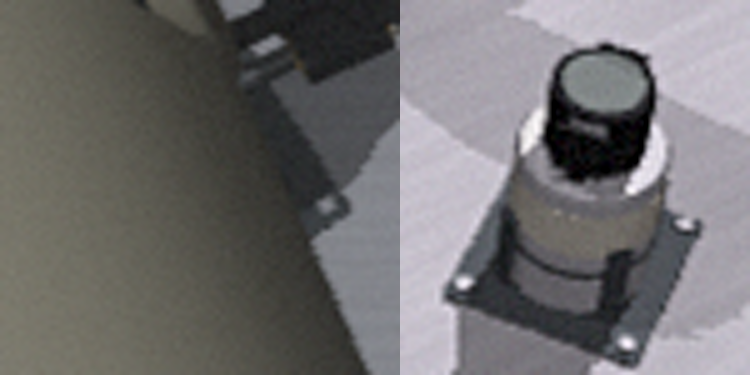

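The cap's tabs lie at image left and right. The cap-top centre is about (0.502, 0.1785), which agrees with the plate centre, and the tab line is at about -57.6°. I'm turning 8.1° and taking a closer look.

Request:
arm_command(
  steps=[
    {"rot":[0,0,2],"slide":[-0.008,0.001,-0.02],"grip":1},
    {"rot":[0,0,2],"slide":[-0.008,0.001,-0.02],"grip":1},
    {"rot":[0,0,2],"slide":[-0.008,0.001,-0.02],"grip":1},
    {"rot":[0,0,2.1],"slide":[-0.009,0.003,-0.02],"grip":1},
    {"rot":[0,0,0],"slide":[0,0,-0.012],"grip":1},
    {"rot":[0,0,0],"slide":[0,0,0],"grip":1},
    {"rot":[0,0,0],"slide":[0,0,0],"grip":1},
    {"rot":[0,0,0],"slide":[0,0,0],"grip":1},
  ],
)

```text
time: 4.15
ee_pos: [0.4521, 0.1476, 0.2212]
eef_rot: [0.96, 0.279, 0.0, -0.0]
ft_force: [-0.0, 0.4, -0.9]
width: 0.0871
grip_force: 0.0
```

Run:
```python
from h import *
np.set_printoptions(precision=4,suppress=True)
p=eyes.camera("wrist");save(p,"w3");print(np.array(p["pose"]))
print(proj(p,[.5025,.1786,.125]))
for n in ["cap","tab_left","cap_top"]:
    for r in eyes.look_for(n,p)[:3]:
        b=np.array(r["bbox"]);print(n,r["conf"],b,px(p,((b[0]+b[2])/2,(b[1]+b[3])/2),.125))
s=sensors.read_state();print(s["time"],s["ee_pos"],s["eef_rot"],s["joint_positions"])
```

```text
[[ 0.5363 -0.81   -0.2374  0.5185]
 [-0.844  -0.5142 -0.1524  0.1887]
 [ 0.0013  0.2821 -0.9594  0.3821]
 [ 0.      0.      0.      1.    ]]
[323.6631 154.7165]
cap 0.89 [281.2 116.7 366.4 190.2] [0.5033 0.179  0.125 ]
tab_left 0.84 [278.7 138.7 292.4 174.2] [0.4878 0.1996 0.125 ]
cap_top 0.87 [278.3 116.9 367.3 189.1] [0.5031 0.1797 0.125 ]
cap_top 0.71 [ 42.9   0.4 109.6 173.7] [0.4535 0.3348 0.125 ]
cap_top 0.44 [356.  132.4 366.8 173.8] [0.517  0.1578 0.125 ]
4.35 [0.4517 0.1476 0.2208] [0.9602 0.2793 0.0002 0.    ] [ 0.4187  0.0565 -0.8442  1.8072  0.044   1.2968 -1.4413]
```

View pics/w3.png

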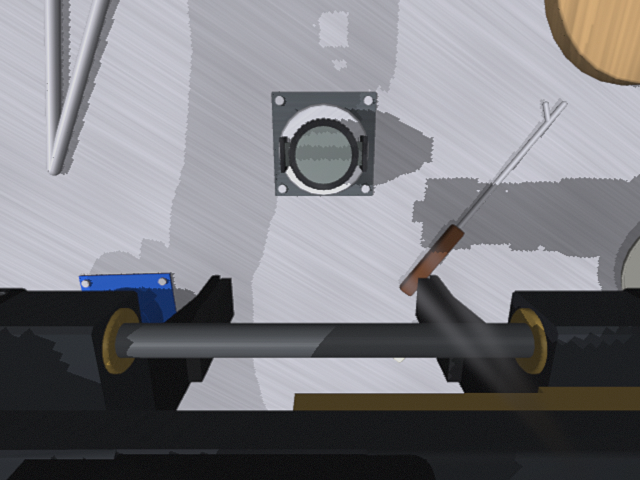

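The view shows the cap disc at (324,154) with its tabs at (285,156) and (361,153), level with the finger line. The centre is (0.5025, 0.1787), so I'm moving over it.

Request:
arm_command(
  steps=[
    {"rot":[0,0,0],"slide":[0.013,0.008,-0.016],"grip":1},
    {"rot":[0,0,0],"slide":[0.013,0.008,-0.016],"grip":1},
    {"rot":[0,0,0],"slide":[0.013,0.008,-0.016],"grip":1},
    {"rot":[0,0,0],"slide":[0.0118,0.0071,-0.016],"grip":1},
    {"rot":[0,0,0],"slide":[0,0,0],"grip":1},
    {"rot":[0,0,0],"slide":[0,0,0],"grip":1},
    {"rot":[0,0,0],"slide":[0,0,0],"grip":1},
    {"rot":[0,0,0],"slide":[0,0,0],"grip":1},
  ],
)

```text
time: 5.35
ee_pos: [0.5025, 0.1784, 0.1571]
eef_rot: [0.96, 0.279, 0.0, 0.0]
ft_force: [-0.3, 0.6, -0.0]
width: 0.0871
grip_force: 0.0
```

Run:
```python
from h import *
from scipy.spatial.transform import Rotation as R
np.set_printoptions(precision=4,suppress=True)
s=sensors.read_state();print(s["time"],s["ee_pos"],s["ft_force"],s["torque"],R.from_quat(s["eef_rot"]).as_matrix()[:,1])
```

```text
5.35 [0.5025 0.1784 0.1571] [-0.3414  0.6453 -0.0076] [-0.01   -0.0348  0.0186] [ 0.5361 -0.8441  0.0009]
```

Request:
arm_command(
  steps=[
    {"rot":[0,0,0],"slide":[0,0,-0.016],"grip":1},
    {"rot":[0,0,0],"slide":[0,0,-0.016],"grip":1},
    {"rot":[0,0,0],"slide":[0,0,-0.016],"grip":1},
    {"rot":[0,0,0],"slide":[0,0,-0.013],"grip":1},
    {"rot":[0,0,0],"slide":[0,0,0],"grip":1},
    {"rot":[0,0,0],"slide":[0,0,0],"grip":0.75},
    {"rot":[0,0,0],"slide":[0,0,0],"grip":0.75},
    {"rot":[0,0,0],"slide":[0,0,0],"grip":0.75},
  ],
  newtons=5,
)

```text
time: 6.35
ee_pos: [0.5026, 0.1787, 0.096]
eef_rot: [0.96, 0.279, 0.0, 0.0]
ft_force: [-0.4, -0.8, -0.0]
width: 0.0679
grip_force: 0.0
```

Request:
arm_command(
  steps=[
    {"rot":[0,0,0],"slide":[0,0,0],"grip":0.65},
    {"rot":[0,0,0],"slide":[0,0,0],"grip":0.65},
    {"rot":[0,0,0],"slide":[0,0,0],"grip":0.65},
    {"rot":[0,0,0],"slide":[0,0,0],"grip":0.65},
    {"rot":[0,0,0],"slide":[0,0,0],"grip":0.65},
    {"rot":[0,0,0],"slide":[0,0,0],"grip":0.65},
    {"rot":[0,0,0],"slide":[0,0,0],"grip":0.65},
    {"rot":[0,0,0],"slide":[0,0,0],"grip":0.65},
  ],
  newtons=6,
)

```text
time: 7.35
ee_pos: [0.5025, 0.1788, 0.0957]
eef_rot: [0.96, 0.279, 0.0, 0.0]
ft_force: [-1.7, 1.6, 3.4]
width: 0.0565
grip_force: 5.4
```

```bash
cat > s.py <<'E'
from h import *
from scipy.spatial.transform import Rotation as R
np.set_printoptions(precision=4,suppress=True)
s=sensors.read_state();M=R.from_quat(s["eef_rot"]).as_matrix()
print("t",s["time"],"p",s["ee_pos"],"F",s["ft_force"],"T",s["torque"],"Ftool",M.T@s["ft_force"],"w",s["width"],"g",s["grip_force"],"yaw",np.degrees(np.arctan2(M[1,0],M[0,0])),"tilt",M[:2,2],"j7",s["joint_positions"][6])
E
python3 s.py
```

```text
t 7.35 p [0.5025 0.1788 0.0957] F [-1.6584  1.5897  3.4411] T [0.6147 0.2918 0.0643] Ftool [-0.5454 -2.2309 -3.4416] w 0.05649130474262736 g 5.448620166425826 yaw 32.44369684510128 tilt [0.0004 0.0001] j7 -1.6507752475677695
```

Request:
arm_command(
  steps=[
    {"rot":[0,0,0],"slide":[-0.0005,0.0008,0.0003],"grip":0.65},
    {"rot":[0,0,0],"slide":[0,0,0],"grip":0.6},
    {"rot":[0,0,0],"slide":[0,0,0],"grip":0.5},
    {"rot":[0,0,0],"slide":[0,0,0],"grip":0.5},
    {"rot":[0,0,0],"slide":[0,0,0],"grip":0.5},
    {"rot":[0,0,0],"slide":[0,0,0],"grip":0.5},
    {"rot":[0,0,0],"slide":[0,0,0],"grip":0.5},
    {"rot":[0,0,0],"slide":[0,0,0],"grip":0.5},
  ],
  newtons=18,
)

```text
time: 8.35
ee_pos: [0.5019, 0.1796, 0.0959]
eef_rot: [0.96, 0.279, 0.0, -0.0]
ft_force: [1.1, 4.1, 2.1]
width: 0.0497
grip_force: 18.0
```

```bash
python3 s.py
```

```text
t 8.35 p [0.5019 0.1796 0.0959] F [1.1411 4.1327 2.0884] T [ 0.829  -0.0298 -0.0265] Ftool [ 3.1804 -2.8756 -2.0877] w 0.04974903087599704 g 18.00014013904729 yaw 32.44585174099189 tilt [0.     0.0001] j7 -1.6522225464088347
```

Request:
arm_command(
  steps=[
    {"rot":[0,0,0],"slide":[0.0002,0.0007,0.0002],"grip":0.5},
    {"rot":[0,0,0],"slide":[0,0,0],"grip":0.5},
    {"rot":[0,0,1],"slide":[0,0,0],"grip":0.5},
    {"rot":[0,0,2],"slide":[0,0,0],"grip":0.5},
    {"rot":[0,0,2],"slide":[0,0,0],"grip":0.5},
    {"rot":[0,0,2],"slide":[0,0,0],"grip":0.5},
    {"rot":[0,0,1],"slide":[0,0,0],"grip":0.5},
    {"rot":[0,0,0],"slide":[0,0,0],"grip":0.5},
  ],
)

```text
time: 9.35
ee_pos: [0.502, 0.18, 0.096]
eef_rot: [0.938, 0.346, -0.0, 0.0]
ft_force: [0.2, 1.0, -2.1]
width: 0.0492
grip_force: 18.0
```

```bash
python3 s.py
```

```text
t 9.35 p [0.502 0.18  0.096] F [ 0.1859  0.99   -2.0956] T [ 0.0559 -0.109  -0.03  ] Ftool [ 0.7843 -0.6327  2.0954] w 0.04920639152358667 g 17.999510258014197 yaw 40.44860746374057 tilt [-0.0002 -0.0002] j7 -1.5225878448328178
```

Request:
arm_command(
  steps=[
    {"rot":[0,0,2],"slide":[0,0,0],"grip":0.5},
    {"rot":[0,0,2],"slide":[0,0,0],"grip":0.5},
    {"rot":[0,0,2],"slide":[0,0,0],"grip":0.5},
    {"rot":[0,0,2],"slide":[0,0,0],"grip":0.5},
    {"rot":[0,0,2],"slide":[0,0,0],"grip":0.5},
    {"rot":[0,0,2],"slide":[0,0,0],"grip":0.5},
    {"rot":[0,0,2],"slide":[0,0,0],"grip":0.5},
    {"rot":[0,0,0],"slide":[0,0,0],"grip":0.5},
  ],
)

```text
time: 10.35
ee_pos: [0.5021, 0.1801, 0.096]
eef_rot: [0.889, 0.458, -0.0, -0.0]
ft_force: [-0.6, 0.3, -0.0]
width: 0.0493
grip_force: 18.0
```

```bash
python3 s.py
```

```text
t 10.35 p [0.5021 0.1801 0.096 ] F [-0.5548  0.2731 -0.0361] T [ 0.0329 -0.0591  0.0248] Ftool [-0.1001 -0.6102  0.0362] w 0.049272611137057075 g 17.999534786758886 yaw 54.469431811897216 tilt [-0.0001 -0.    ] j7 -1.2944065060532353
```

Request:
arm_command(
  steps=[
    {"rot":[0,0,1],"slide":[0,0,0],"grip":0.5},
    {"rot":[0,0,1],"slide":[0,0,0],"grip":0.5},
    {"rot":[0,0,1],"slide":[0,0,0],"grip":0.5},
    {"rot":[0,0,1],"slide":[0,0,0],"grip":0.5},
    {"rot":[0,0,1],"slide":[0,0,0],"grip":0.5},
    {"rot":[0,0,0],"slide":[0,0,0],"grip":0.5},
    {"rot":[0,0,0],"slide":[0,0,0],"grip":0.5},
    {"rot":[0,0,0],"slide":[0,0,0],"grip":0.5},
  ],
)

```text
time: 11.35
ee_pos: [0.5021, 0.1801, 0.0961]
eef_rot: [0.868, 0.496, 0.0, 0.0]
ft_force: [0.4, 0.3, -0.6]
width: 0.0496
grip_force: 18.0
```

```bash
python3 s.py
```

```text
t 11.35 p [0.5021 0.1801 0.0961] F [ 0.406   0.3055 -0.603 ] T [-0.0438 -0.0482 -0.0283] Ftool [0.4695 0.1942 0.6031] w 0.04959090334154453 g 17.999896054534474 yaw 59.43357794963166 tilt [ 0.0001 -0.    ] j7 -1.2140519654371928
```

Request:
arm_command(
  steps=[
    {"rot":[0,0,1],"slide":[0,0,0],"grip":0.5},
    {"rot":[0,0,1],"slide":[0,0,0],"grip":0.5},
    {"rot":[0,0,1],"slide":[0,0,0],"grip":0.5},
    {"rot":[0,0,1],"slide":[0,0,0],"grip":0.5},
    {"rot":[0,0,0.5],"slide":[0,0,0],"grip":0.5},
    {"rot":[0,0,0],"slide":[0,0,0],"grip":0.5},
    {"rot":[0,0,0],"slide":[0,0,0],"grip":0.5},
    {"rot":[0,0,0],"slide":[0,0,0],"grip":0.5},
  ],
)

```text
time: 12.35
ee_pos: [0.5016, 0.1803, 0.0959]
eef_rot: [0.848, 0.53, -0.0, -0.0]
ft_force: [-5.0, 1.0, 1.8]
width: 0.0496
grip_force: 18.0
```

```bash
python3 s.py
```

```text
t 12.35 p [0.5016 0.1803 0.0959] F [-4.9811  0.9976  1.8289] T [ 0.142   1.149  -0.0999] Ftool [-1.2924 -4.9144 -1.8249] w 0.04963316010796908 g 18.000000736988113 yaw 63.94403209383117 tilt [-0.0008 -0.0001] j7 -1.1413738756948382
```

Request:
arm_command(
  steps=[
    {"rot":[0,0,0.5],"slide":[-0.0003,0,0],"grip":0.5},
    {"rot":[0,0,0.5],"slide":[0,0,0],"grip":0.5},
    {"rot":[0,0,0.5],"slide":[0,0,0],"grip":0.5},
    {"rot":[0,0,0.5],"slide":[0,0,0],"grip":0.5},
    {"rot":[0,0,0],"slide":[0,0,0],"grip":0.5},
    {"rot":[0,0,0],"slide":[0,0,0],"grip":0.5},
    {"rot":[0,0,0],"slide":[0,0,0],"grip":0.5},
    {"rot":[0,0,0],"slide":[0,0,0],"grip":0.5},
  ],
)

```text
time: 13.35
ee_pos: [0.5016, 0.1803, 0.096]
eef_rot: [0.839, 0.544, -0.0, -0.0]
ft_force: [-5.0, 2.1, -0.2]
width: 0.0493
grip_force: 18.0
```

```bash
python3 s.py
```

```text
t 13.35 p [0.5016 0.1803 0.096 ] F [-4.959   2.0994 -0.2027] T [ 0.2746  1.0636 -0.215 ] Ftool [-0.1029 -5.3841  0.2042] w 0.04928643887712885 g 17.999777568209083 yaw 65.95977226633482 tilt [-0.0003  0.0001] j7 -1.1086805655310388
```

Request:
arm_command(
  steps=[
    {"rot":[0,0,0.5],"slide":[-0.0003,0,0],"grip":0.5},
    {"rot":[0,0,0.5],"slide":[-0.0002,0.0001,0],"grip":0.5},
    {"rot":[0,0,0],"slide":[0,0,0],"grip":0.5},
    {"rot":[0,0,0],"slide":[0,0,0],"grip":0.5},
    {"rot":[0,0,0],"slide":[0,0,0],"grip":0.5},
    {"rot":[0,0,0],"slide":[0,0,0],"grip":0.5},
    {"rot":[0,0,0],"slide":[0,0,0],"grip":0.5},
    {"rot":[0,0,0],"slide":[0,0,0],"grip":0.5},
  ],
)

```text
time: 14.35
ee_pos: [0.5014, 0.1802, 0.0961]
eef_rot: [0.834, 0.551, 0.0, 0.0]
ft_force: [-1.7, 1.3, -1.9]
width: 0.0492
grip_force: 18.0
```

```bash
python3 s.py
```

```text
t 14.35 p [0.5014 0.1802 0.0961] F [-1.6526  1.3492 -1.908 ] T [ 0.3537  0.3116 -0.215 ] Ftool [ 0.5937 -2.0497  1.9075] w 0.049186898639542787 g 17.999535917770118 yaw 66.93601537696054 tilt [0.0003 0.    ] j7 -1.0929898799514126
```

Twist is steady at 0.21 N m and the side force has gone, so this is the stop. Easing back.

Request:
arm_command(
  steps=[
    {"rot":[0,0,-0.7],"slide":[-0.0001,0.0001,0],"grip":0.5},
    {"rot":[0,0,-0.7],"slide":[0,0,0],"grip":0.5},
    {"rot":[0,0,-0.7],"slide":[0,0,0],"grip":0.5},
    {"rot":[0,0,-0.6],"slide":[0,0,0],"grip":0.5},
    {"rot":[0,0,0],"slide":[0,0,0],"grip":0.5},
    {"rot":[0,0,0],"slide":[0,0,0],"grip":0.5},
    {"rot":[0,0,0],"slide":[0,0,0],"grip":0.5},
    {"rot":[0,0,0],"slide":[0,0,0],"grip":0.5},
  ],
)

```text
time: 15.35
ee_pos: [0.5014, 0.1803, 0.0961]
eef_rot: [0.847, 0.532, 0.0, 0.0]
ft_force: [0.9, 0.8, -2.7]
width: 0.05
grip_force: 18.0
```

```bash
python3 s.py
```

```text
t 15.35 p [0.5014 0.1803 0.0961] F [ 0.9449  0.8029 -2.6927] T [ 0.0667 -0.2502 -0.1324] Ftool [1.1336 0.5009 2.693 ] w 0.04998402101260478 g 17.99958467876877 yaw 64.23673679221605 tilt [ 0.0004 -0.0001] j7 -1.136708001533241
```

Request:
arm_command(
  steps=[
    {"rot":[0,0,-0.5],"slide":[0,0,0],"grip":0.5},
    {"rot":[0,0,-0.5],"slide":[0,0,0],"grip":0.5},
    {"rot":[0,0,0],"slide":[0,0,0],"grip":0.5},
    {"rot":[0,0,0],"slide":[0,0,0],"grip":0.5},
    {"rot":[0,0,0],"slide":[0,0,0],"grip":0.5},
    {"rot":[0,0,0],"slide":[0,0,0],"grip":0.5},
    {"rot":[0,0,0],"slide":[0,0,0],"grip":0.5},
    {"rot":[0,0,0],"slide":[0,0,0],"grip":0.5},
  ],
)

```text
time: 16.35
ee_pos: [0.5013, 0.1803, 0.0961]
eef_rot: [0.852, 0.524, 0.0, 0.0]
ft_force: [1.2, -0.3, -0.3]
width: 0.0496
grip_force: 18.0
```

```bash
python3 s.py
```

```text
t 16.35 p [0.5013 0.1803 0.0961] F [ 1.2212 -0.2755 -0.3395] T [-0.1465 -0.2698  0.0009] Ftool [0.304  1.2144 0.3398] w 0.04958594722910283 g 17.999803035381774 yaw 63.233743911151606 tilt [ 0.0002 -0.0001] j7 -1.1528836967594895
```

Twist has faded, so I'm lifting gently, 4 mm first as a check.

Request:
arm_command(
  steps=[
    {"rot":[0,0,0],"slide":[0,0,0.001],"grip":0.5},
    {"rot":[0,0,0],"slide":[0,0,0.001],"grip":0.5},
    {"rot":[0,0,0],"slide":[0,0,0.001],"grip":0.5},
    {"rot":[0,0,0],"slide":[0,0,0.001],"grip":0.5},
    {"rot":[0,0,0],"slide":[0,0,0],"grip":0.5},
    {"rot":[0,0,0],"slide":[0,0,0],"grip":0.5},
    {"rot":[0,0,0],"slide":[0,0,0],"grip":0.5},
    {"rot":[0,0,0],"slide":[0,0,0],"grip":0.5},
  ],
)

```text
time: 17.35
ee_pos: [0.5013, 0.1804, 0.1001]
eef_rot: [0.852, 0.524, 0.0, 0.0]
ft_force: [0.9, -0.8, -0.6]
width: 0.0494
grip_force: 18.0
```

```bash
python3 s.py
```

```text
t 17.35 p [0.5013 0.1804 0.1001] F [ 0.8937 -0.8007 -0.6416] T [-0.2355 -0.3251 -0.0438] Ftool [-0.3126  1.1584  0.6417] w 0.0494391994847896 g 17.99974400877545 yaw 63.23681342935243 tilt [0.0002 0.    ] j7 -1.149227439881959
```

Lifted 4 mm, past the 3 mm lug height, with almost no load. Raising it clear.

Request:
arm_command(
  steps=[
    {"rot":[0,0,0],"slide":[0,0,0.003],"grip":0.5},
    {"rot":[0,0,0],"slide":[0,0,0.005],"grip":0.5},
    {"rot":[0,0,0],"slide":[0,0,0.008],"grip":0.5},
    {"rot":[0,0,0],"slide":[0,0,0.012],"grip":0.5},
    {"rot":[0,0,0],"slide":[0,0,0.02],"grip":0.5},
    {"rot":[0,0,0],"slide":[0,0,0.03],"grip":0.5},
    {"rot":[0,0,0],"slide":[0,0,0.03],"grip":0.5},
    {"rot":[0,0,0],"slide":[0,0,0],"grip":0.5},
  ],
)

```text
time: 18.35
ee_pos: [0.5024, 0.1812, 0.2114]
eef_rot: [0.852, 0.524, 0.002, 0.001]
ft_force: [-1.1, 0.5, -1.6]
width: 0.0493
grip_force: 18.0
```

```bash
python3 s.py
python3 - <<'E'
from h import *
np.set_printoptions(precision=4,suppress=True)
from scipy.optimize import minimize
for c in ["top","scene","wrist"]:
    p=eyes.camera(c);save(p,c+"9")
    for r in eyes.look_for("dish",p)[:2]:
        b=np.array(r["bbox"])
        # fit dish centre by projecting its rim/base outline
        a=np.linspace(0,2*np.pi,73)
        def bb(x):
            q=np.array([proj(p,[x[0]+.066*np.cos(t),x[1]+.066*np.sin(t),.012]) for t in a])
            return np.r_[q.min(0),q.max(0)]
        x0=px(p,((b[0]+b[2])/2,(b[1]+b[3])/2),.01)[:2]
        m=minimize(lambda x:((bb(x)-b)**2).sum(),x0,method="Nelder-Mead")
        print(c,r["conf"],b,m.x,bb(m.x)-b)
E
```

```text
t 18.35 p [0.5024 0.1812 0.2114] F [-1.1396  0.4515 -1.5623] T [ 0.0006 -0.0235  0.0309] Ftool [-0.1145 -1.2266  1.5574] w 0.04931522389990191 g 17.999706996561144 yaw 63.246767391403566 tilt [0.0047 0.001 ] j7 -1.0644833135799154
top 0.6 [384.1 178.5 440.  237.9] [ 0.5991 -0.2112] [-1.4654  1.2472  1.4465 -1.2279]
top 0.22 [239.4 230.5 271.  263.1] [0.5197 0.1435] [-13.5784 -13.1052  13.4583  12.302 ]
scene 0.92 [224.8 328.3 291.2 386. ] [ 0.6052 -0.2145] [ 0.0005 -1.9242 -0.003   1.5876]
```

Request:
arm_command(
  steps=[
    {"rot":[0,0,0],"slide":[0.003,-0.025,0],"grip":0.5},
    {"rot":[0,0,0],"slide":[0.006,-0.05,0],"grip":0.5},
    {"rot":[0,0,0],"slide":[0.006,-0.05,0],"grip":0.5},
    {"rot":[0,0,0],"slide":[0.006,-0.05,0],"grip":0.5},
    {"rot":[0,0,0],"slide":[0.006,-0.05,0],"grip":0.5},
    {"rot":[0,0,0],"slide":[0.006,-0.05,0],"grip":0.5},
    {"rot":[0,0,0],"slide":[0.006,-0.05,0],"grip":0.5},
    {"rot":[0,0,0],"slide":[0.006,-0.05,0],"grip":0.5},
  ],
)

```text
time: 19.65
ee_pos: [0.546, -0.1962, 0.2075]
eef_rot: [0.852, 0.524, -0.0, -0.0]
ft_force: [1.0, -0.9, -0.1]
width: 0.0495
grip_force: 18.0
```

Request:
arm_command(
  steps=[
    {"rot":[0,0,0],"slide":[0.006,-0.04,0],"grip":0.5},
    {"rot":[0,0,0],"slide":[0.006,-0.03,0],"grip":0.5},
    {"rot":[0,0,0],"slide":[0.006,-0.02,0],"grip":0.5},
    {"rot":[0,0,0],"slide":[0,0,0],"grip":0.5},
    {"rot":[0,0,0],"slide":[0,0,0],"grip":0.5},
    {"rot":[0,0,0],"slide":[0,0,0],"grip":0.5},
    {"rot":[0,0,0],"slide":[0,0,0],"grip":0.5},
    {"rot":[0,0,0],"slide":[0,0,0],"grip":0.5},
  ],
)

```text
time: 20.65
ee_pos: [0.5642, -0.2844, 0.2082]
eef_rot: [0.851, 0.524, 0.0, 0.0]
ft_force: [-0.1, -0.2, -0.7]
width: 0.0497
grip_force: 18.0
```

```bash
python3 s.py
cat > d.py <<'E'
from h import *
np.set_printoptions(precision=4,suppress=True)
from scipy.optimize import minimize
import sys
p=eyes.camera("wrist");save(p,sys.argv[1])
a=np.linspace(0,2*np.pi,73)
for r in eyes.look_for("dish",p)[:2]:
    b=np.array(r["bbox"])
    def bb(x):
        q=np.array([proj(p,[x[0]+.066*np.cos(t),x[1]+.066*np.sin(t),.012]) for t in a])
        return np.r_[q.min(0),q.max(0)]
    x0=px(p,((b[0]+b[2])/2,(b[1]+b[3])/2),.01)[:2]
    m=minimize(lambda x:((bb(x)-b)**2).sum(),x0,method="Nelder-Mead")
    print(r["conf"],b,m.x,bb(m.x)-b)
E
python3 d.py w4
```

```text
t 20.65 p [ 0.5642 -0.2844  0.2082] F [-0.0614 -0.155  -0.7219] T [ 0.0056 -0.0306  0.0035] Ftool [-0.1659  0.0147  0.7219] w 0.04969665822307679 g 17.99983642929874 yaw 63.2598274215503 tilt [ 0.0002 -0.0003] j7 -0.26163665378135115
0.78 [249.8  42.7 396.7 193.3] [ 0.6007 -0.2133] [ 0.9063 -0.5649 -0.9087  0.5894]
```

View pics/w4.png

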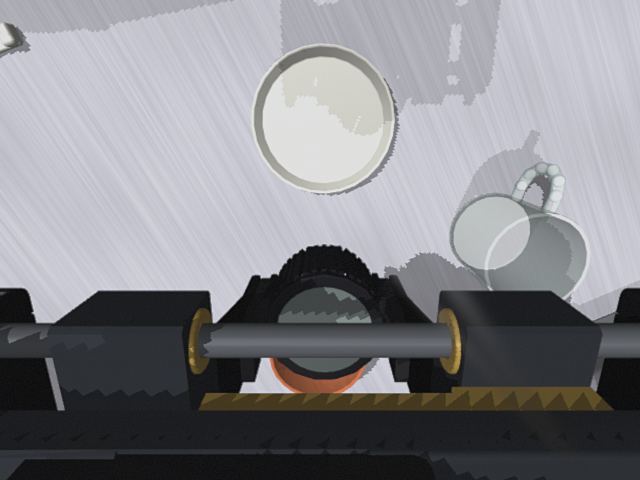

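The view shows the dish rim spanning (251–395, 43–193), so its centre is about (0.6005, -0.2133). The cap is held upright, and the measuring cup is at right with its handle at (545,170). I'll turn the gripper body away from the cup and go over the dish.

Request:
arm_command(
  steps=[
    {"rot":[0,0,6],"slide":[0.0046,0.0089,-0.01],"grip":0.5},
    {"rot":[0,0,6],"slide":[0.0046,0.0089,-0.01],"grip":0.5},
    {"rot":[0,0,6],"slide":[0.0046,0.0089,-0.01],"grip":0.5},
    {"rot":[0,0,6],"slide":[0.0046,0.0089,-0.01],"grip":0.5},
    {"rot":[0,0,6],"slide":[0.0046,0.0089,-0.01],"grip":0.5},
    {"rot":[0,0,6],"slide":[0.0046,0.0089,-0.01],"grip":0.5},
    {"rot":[0,0,6],"slide":[0.0046,0.0089,-0.01],"grip":0.5},
    {"rot":[0,0,6],"slide":[0.0046,0.0089,-0.01],"grip":0.5},
  ],
)

```text
time: 21.75
ee_pos: [0.6012, -0.2133, 0.1278]
eef_rot: [0.563, 0.826, 0.0, 0.0]
ft_force: [-0.6, 1.7, 0.0]
width: 0.0499
grip_force: 18.0
```

Request:
arm_command(
  steps=[
    {"rot":[0,0,0],"slide":[0,0,-0.03],"grip":0.5},
    {"rot":[0,0,0],"slide":[0,0,-0.03],"grip":0.5},
    {"rot":[0,0,0],"slide":[0,0,-0.02],"grip":0.5},
    {"rot":[0,0,0],"slide":[0,0,-0.01],"grip":0.5},
    {"rot":[0,0,0],"slide":[0,0,0],"grip":0.5},
    {"rot":[0,0,0],"slide":[0,0,0],"grip":0.5},
    {"rot":[0,0,0],"slide":[0,0,0],"grip":0.5},
    {"rot":[0,0,0],"slide":[0,0,0],"grip":0.5},
  ],
)

```text
time: 22.75
ee_pos: [0.6013, -0.2136, 0.0386]
eef_rot: [0.565, 0.825, 0.0, 0.0]
ft_force: [0.0, 0.9, -0.6]
width: 0.0497
grip_force: 18.0
```

```bash
python3 s.py
```

```text
t 22.75 p [ 0.6013 -0.2136  0.0386] F [ 0.0344  0.9254 -0.6398] T [ 0.0373 -0.0799 -0.0052] Ftool [0.8505 0.3668 0.6395] w 0.049723667009569664 g 17.99978417031525 yaw 111.23283297598216 tilt [ 0.0007 -0.0003] j7 0.3096049147864069
```

Down 22 mm quickly, then slowly to touch.

Request:
arm_command(
  steps=[
    {"rot":[0,0,0],"slide":[-0.0006,0.0002,-0.01],"grip":0.5},
    {"rot":[0,0,0],"slide":[0,0,-0.006],"grip":0.5},
    {"rot":[0,0,0],"slide":[0,0,-0.004],"grip":0.5},
    {"rot":[0,0,0],"slide":[0,0,-0.002],"grip":0.5},
    {"rot":[0,0,0],"slide":[0,0,-0.001],"grip":0.5},
    {"rot":[0,0,0],"slide":[0,0,-0.001],"grip":0.5},
    {"rot":[0,0,0],"slide":[0,0,-0.0005],"grip":0.5},
    {"rot":[0,0,0],"slide":[0,0,0],"grip":0.5},
  ],
)

```text
time: 23.75
ee_pos: [0.6004, -0.2133, 0.0136]
eef_rot: [0.565, 0.825, 0.0, 0.0]
ft_force: [-0.8, -0.1, -0.3]
width: 0.0492
grip_force: 18.0
```

```bash
python3 s.py
```

```text
t 23.75 p [ 0.6004 -0.2133  0.0136] F [-0.8453 -0.1188 -0.3215] T [ 0.0169 -0.0746 -0.0045] Ftool [ 0.1955 -0.831   0.3213] w 0.04919581381618077 g 17.999899730020843 yaw 111.23705884329641 tilt [0.0001 0.    ] j7 0.29546121132712566
```

Request:
arm_command(
  steps=[
    {"rot":[0,0,0],"slide":[0,0,-0.0004],"grip":0.5},
    {"rot":[0,0,0],"slide":[0,0,-0.0003],"grip":0.5},
    {"rot":[0,0,0],"slide":[0,0,-0.0003],"grip":0.5},
    {"rot":[0,0,0],"slide":[0,0,-0.0002],"grip":0.5},
    {"rot":[0,0,0],"slide":[0,0,0],"grip":0.5},
    {"rot":[0,0,0],"slide":[0,0,0],"grip":0.5},
    {"rot":[0,0,0],"slide":[0,0,0],"grip":0.5},
    {"rot":[0,0,0],"slide":[0,0,0],"grip":0.5},
  ],
)

```text
time: 24.75
ee_pos: [0.6004, -0.2133, 0.0125]
eef_rot: [0.565, 0.825, 0.0, 0.0]
ft_force: [-1.5, 0.2, 1.2]
width: 0.0498
grip_force: 18.0
```

```bash
python3 s.py
```

```text
t 24.75 p [ 0.6004 -0.2133  0.0125] F [-1.5017  0.1551  1.179 ] T [ 0.006   0.203  -0.0335] Ftool [ 0.6886 -1.3434 -1.1792] w 0.049803812285690564 g 18.000124496320495 yaw 111.24078207441335 tilt [0.0001 0.    ] j7 0.29477859772949916
```

Request:
arm_command(
  steps=[
    {"rot":[0,0,0],"slide":[0,0,-0.0002],"grip":0.5},
    {"rot":[0,0,0],"slide":[0,0,0],"grip":0.5},
    {"rot":[0,0,0],"slide":[0,0,0],"grip":0.6},
    {"rot":[0,0,0],"slide":[0,0,0],"grip":0.65},
    {"rot":[0,0,0],"slide":[0,0,0],"grip":0.7},
    {"rot":[0,0,0],"slide":[0,0,0],"grip":0.74},
    {"rot":[0,0,0],"slide":[0,0,0],"grip":0.77},
    {"rot":[0,0,0],"slide":[0,0,0],"grip":0.77},
  ],
  newtons=10,
)

```text
time: 25.75
ee_pos: [0.6002, -0.2133, 0.0119]
eef_rot: [0.565, 0.825, 0.0, -0.0]
ft_force: [0.9, -0.4, 0.5]
width: 0.0665
grip_force: 0.0
```

```bash
python3 s.py
```

```text
t 25.75 p [ 0.6002 -0.2133  0.0119] F [ 0.8592 -0.3721  0.4834] T [ 0.0371 -0.1054 -0.0061] Ftool [-0.6579  0.666  -0.4837] w 0.06650282880245055 g 0.0 yaw 111.23684264594476 tilt [-0.0003  0.0002] j7 0.29464510136185
```

Released. Rising straight up, and then back for a look.

Request:
arm_command(
  steps=[
    {"rot":[0,0,0],"slide":[0,0,0.004],"grip":0.77},
    {"rot":[0,0,0],"slide":[0,0,0.01],"grip":0.77},
    {"rot":[0,0,0],"slide":[0,0,0.015],"grip":0.77},
    {"rot":[0,0,0],"slide":[0,0,0.02],"grip":0.77},
    {"rot":[0,0,0],"slide":[0,0,0.03],"grip":0.77},
    {"rot":[0,0,0],"slide":[0,0,0.04],"grip":0.77},
    {"rot":[0,0,0],"slide":[0,0,0.05],"grip":0.77},
    {"rot":[0,0,0],"slide":[0,0,0.04],"grip":0.77},
  ],
)

```text
time: 26.75
ee_pos: [0.6007, -0.2129, 0.2249]
eef_rot: [0.565, 0.825, 0.0, 0.001]
ft_force: [0.5, 0.0, 0.3]
width: 0.067
grip_force: 0.0
```

Request:
arm_command(
  steps=[
    {"rot":[0,0,0],"slide":[0.01,-0.02,0.01],"grip":0.77},
    {"rot":[0,0,0],"slide":[0.01,-0.02,0],"grip":0.77},
    {"rot":[0,0,0],"slide":[0.01,-0.02,0],"grip":0.77},
    {"rot":[0,0,0],"slide":[0.01,-0.02,0],"grip":0.77},
    {"rot":[0,0,0],"slide":[0,0,0],"grip":0.77},
    {"rot":[0,0,0],"slide":[0,0,0],"grip":0.77},
    {"rot":[0,0,0],"slide":[0,0,0],"grip":0.77},
    {"rot":[0,0,0],"slide":[0,0,0],"grip":0.77},
  ],
)

```text
time: 27.75
ee_pos: [0.6403, -0.2927, 0.2316]
eef_rot: [0.564, 0.826, 0.0, 0.0]
ft_force: [0.2, -0.8, -1.3]
width: 0.067
grip_force: 0.0
```

```bash
python3 s.py; python3 d.py w5
python3 - <<'E'
from h import *
p=eyes.camera("wrist")
for r in eyes.look_for("cap",p)[:2]:
    b=r["bbox"];print(r, px(p,((b[0]+b[2])/2,(b[1]+b[3])/2),.03))
E
```

```text
t 27.75 p [ 0.6403 -0.2927  0.2316] F [ 0.2179 -0.7898 -1.3427] T [ 0.0513 -0.0935  0.0268] Ftool [-0.8147 -0.0839  1.3428] w 0.06696983191378482 g 0.0 yaw 111.2803104770557 tilt [ 0.0003 -0.0001] j7 0.4905182816158223
0.83 [246.3  37.8 382.8 178.2] [ 0.6004 -0.2134] [-0.3267 -1.8514  0.3177  2.3016]
{'bbox': [279.8, 86.1, 350.6, 141.3], 'conf': 0.72} [ 0.6020662  -0.21523914  0.03      ]
```

View pics/w5.png

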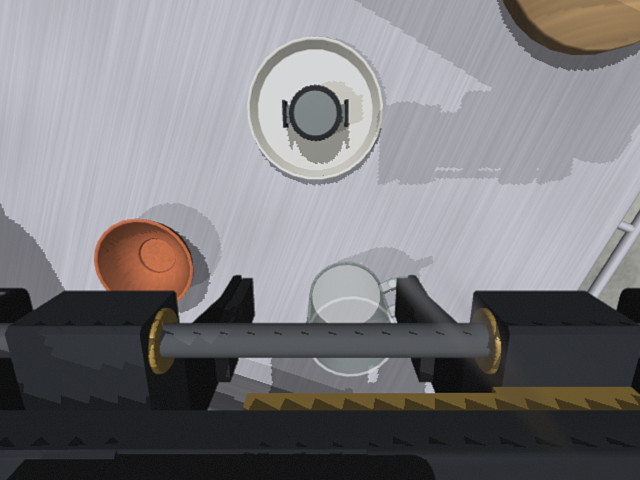

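The view shows the cap upright at (315,112), in the middle of the dish (rim 248–383, 38–180), with both tabs sprung out and the gripper clear. Handing in.

```bash
python3 -c "
from bench import order
print(order.close_job())"
```

```text
the job is handed in; nothing more can be done
None
```

The cap came off at its stop, was lifted straight off, and now stands upright within about 2 mm of the dish's centre; the job is handed in at about 28 s, verdict not shown.

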